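# Register the brick wall set piece on the stop-motion stage

## Robot

A 7-joint arm with a two-finger parallel gripper is mounted at the origin on the work surface. World frame = base frame: x ahead of the robot, y to its left, z up, the work surface at z = 0. Lengths are in m, angles in degrees, forces in N, time in s.
With the tool pointing down it reaches from about 0.4 to 0.9 m from the base axis. Payload 5.5 kg.
Tool frame: the origin (TCP) lies midway between the tips of the shut fingers; the grasp point (between the pads) lies 19 mm behind it; z points along the fingers, y is the line along which they close (so a half turn about z gives the same grasp; the last joint's range is limited). The gripper opens to 85 mm and grips with 20 to 120 N. Pads are 22 mm wide; open, the fingers measure 114 mm over their backs; the gripper's body (76 mm by 85 mm) begins 54 mm behind the grasp point. The pads swing forward as they close: fully open they stand 13 mm farther back than shut.
Start: joints at [-55.967, 28.699, -24.465, 88.831, 12.651, 65.22, -12.049], TCP at [0.211, 0.615, 0.231] pointing down, gripper open.
Joint ranges: [-164.97, 164.97], [-17.58, 116.51], [-87.97, 89.64], [11.32, 138.91], [-80.73, 260.73], [10.89, 115.49], [-147.41, 147.41]. Speed limits (degrees/s): [147.25, 147.25, 180, 180, 180, 180, 180].

## Interface

Orientations are given as a 3x3 rotation matrix whose columns are the frame's x, y, z axes.
In Python, from plant import readout, viewer, arm, models gives the robot as it stands.
- The arm moves only by the tool move_arm, never from a script. Its argument "steps" is a list of rows, each a list of 7 numbers: the shift along the tool's x, y, z in units of 25 mm (1.0 is 25 mm), then the turn, a rotation vector about the tool's x, y, z in units of 6 degrees (1.0 is 6 degrees), then the gripper command: -1 is shut, 1 is fully open, values between are in proportion. A call has 1 to 10 rows; each row is the pose to reach, as a shift and turn from the pose commanded when the call began, along the tool's axes at that moment; what a row does not reach only later rows make up. A row lasts 1/10 s, in which the tool goes at most 50 mm and 8.59 degrees, less where a joint would pass 70% of its speed; a pose out of reach is approached as far as the arm can. A call with a gripper value outside its range is refused whole. The fingers move at their own pace and stop on an object; "grip_force" is the grip in N (left out, the last holds). Time passes only in rows, so rows that repeat a pose let the fingers close. It gives the time, the measured TCP pose, the force, the opening and the grip force at its end, in the units of the state.
- readout.state(): the state, without advancing time (a new reading comes with each control period).
- viewer.capture(name): name is "scene" or "top" or "wrist"; returns (picture, depth): 400x640x3 uint8, blue, green, red; 400x640 float32, m along the optical axis (not along the pixel's ray), 0 where there is no reading.
- viewer.camera_model(name): a dict with "camera_matrix" (3x3 intrinsics, pixels), "origin" and "rotation" of the camera in the world; the wrist camera has in their place "tool_from_camera" (4x4, takes a point from camera to tool coordinates, whose origin is the TCP and whose axes are the flange's). Camera axes: x right, y down, z forward; pixel columns grow to the right and rows downward; lengths in m; the calibration is good to about 2 mm. A picture is of the moment at which its call begins: read the wrist's pose just before it. camera_model takes no time and is no camera call.
- arm.finish_job(): hands the job in; it is judged then, once.
Trained networks look in the newest picture that a camera, given by its name, has taken for a name from the list of things; names that differ only in an ending like _2 or _b are one class to them, and where a whole thing is asked for, a point or a joint stands for the part that bears it (a point fixed in the world has none). Each returns a list of dicts, best first, with "p" (0 to 1); they miss things now and then, are a little off and sometimes report something else, mostly with a low value. They report only what shows in the picture. A call takes as long as a camera call. They do not tell look-alikes from the thing itself.
- models.trace(camera, name): "region" (400x640 bool, what is visible of it) and "xy" ([column, row] in pixels, amid what is visible of it).
The state is a dict: "clock": time; "joint_positions": joint angles; "dq": joint speeds; "effort": joint torques, N m; "ee_pos": TCP position; "ee_rot": TCP orientation; "force": force on the tool from outside, world axes, zero at the start; "wrist_torque": the same for the moment, N m; "opening": finger opening in m; "finger_force": force on a finger pad.
Only numpy, scipy, OpenCV 4.12 (cv2) and the standard library are available. Lean on these libraries where they do the work, as an engineer would, in place of code of your own. Each camera call takes 0.05 s, during which the arm holds its last target. There are 200 camera calls.

## Task

Pick up the little brick wall whose plywood plate has two holes in it and lower it onto the registration base, the round hole over the round pin and the rectangular slot over the diamond pin. Keep hold of it until both pins are well inside their holes, do not drop it on; then let go and leave it lying flat and fully home on the base. Leave the other wall, on the plate without holes, where it is.

Things in the scene. Friction and masses are not known exactly. Their poses are not given: they have to be found in the camera images.
- wall_piece: Loose set piece, 0.15 to 0.31 kg: plywood plate 200 (x) by 90 (y) by 8 mm with a miniature brick wall to grip, 80 long (x), 18 thick (y), in its middle, from 8 to 64 mm above the underside. Through holes on the centre line: round, 30 mm wide, at x = -75 mm; rectangular slot, 38 (x) by 30 (y) mm, at x = +75 mm. Origin: centre of the plate's underside, z up.
- pin_base: Fixed dark steel plate 220 (x) by 110 (y) by 10 mm, rounded at the -x end, square at the other, with two bright pins: round at x = -75, diamond (corners along x and y) at x = +75 mm. Both are 24 mm across for 10 mm, then taper to 6 mm tips 34 mm above the plate. Origin: centre of the underside, on the table, z up. Seated, wall_piece's origin lies 10 mm above it, axes alike, 3 mm play.
- spare_piece: The other set piece, loose: same plate size and wall as wall_piece, but its plate has no holes. It must stay where it is. Origin: centre of the plate's underside, z up.
- round_hole (a point): Centre of wall_piece's round hole at the plate's underside (x = -75 mm in its frame); it tells which end of the wall piece is which.
Mind the look-alikes: they are no part of the job. Leave any orange or red look-alike of the wall_piece alone. Of the things shaped like the pin_base, the steel one is meant.

How it is judged (in metres and radians):
On the way:
1. the wall piece, still in the fingers, is lowered until the tips of both pins are in its holes (contact force between the fingers and wall_piece above 0.5 N and z of wall_piece in the frame of pin_base below 0.042 m and horizontal distance between wall_piece and pin_base below 0.02 m and x of round_hole in the frame of pin_base below -0.055 m), for 0.1 s.
At the end, for the whole second after the job is handed in: The wall piece lies still and flat (3 degrees) on the base, both pins through its plate, round hole over round pin: underside within 4 mm of the base's top, centred within 10 mm, lined up within 10 degrees; the spare piece is upright and within 30 mm of where it was (z of wall_piece in the frame of pin_base between 0.006 and 0.014 m and horizontal distance between wall_piece and pin_base below 0.01 m and x of round_hole in the frame of pin_base below -0.06 m and angle between the x axis of wall_piece and the x axis of pin_base, either way round below 0.175 rad and angle between wall_piece's own z axis and vertical below 0.05 rad and linear speed of wall_piece below 0.02 m/s and distance of spare_piece from where it was at the start of the episode below 0.03 m and angle between spare_piece's own z axis and vertical below 0.1 rad); the robot touches nothing.
It also fails if it takes over 42 s, if anything falls off the work surface, if the arm or the gripper's body presses on something with over 40 N, if the wrist force passes 120 N, or if a joint passes its speed limit or range.

## Working session

There is one attempt and no reset: what is moved stays moved. The work goes in short steps, Python scripts to look and compute and a tool call to move; the robot and the scene stay as the last step left them, time stands still between calls to the robot, and variables do not carry over. Pictures are saved under pics/ and viewed, at most 10 in all, crops included, and the job is handed in when it is done.

Besides the shell and the picture viewer there is one more tool, called after "Call:" as a command line: name --pt "numbers of a row" for each row, then --argument value for the rest. move_arm: Moves the arm, as the interface text tells. Its arguments: {"type":"object","properties":{"steps":{"type":"array","items":{"type":"array","items":{"type":"number"}}},"grip_force":{"type":"number"}},"required":["steps"]}

```bash
mkdir -p pics; cat > h.py <<'E'
import numpy as np, cv2
from plant import readout, viewer, arm, models
def cloud(name, d, st=None):
    m=viewer.camera_model(name); K=np.array(m["camera_matrix"])
    v,u=np.mgrid[:400,:640]
    P=np.stack([(u-K[0,2])/K[0,0]*d,(v-K[1,2])/K[1,1]*d,d],-1)
    if name=="wrist":
        T=np.array(m["tool_from_camera"]); P=P@T[:3,:3].T+T[:3,3]
        return P@np.array(st["ee_rot"]).T+np.array(st["ee_pos"])
    return P@np.array(m["rotation"]).T+np.array(m["origin"])
E
python3 - <<'E'
from h import *
s=readout.state(); print(s["clock"],s["ee_pos"],np.round(s["ee_rot"],3).tolist(),s["opening"])
for n in ("scene","top"):
    p,d=viewer.capture(n); cv2.imwrite(f"pics/{n}0.png",p); np.save(n+"0.npy",d)
    print(n,viewer.camera_model(n)["origin"])
    P=cloud(n,d)
    for k in ("wall_piece","pin_base","spare_piece"):
        for r in models.trace(n,k)[:5]:
            g=r["region"]&(d>0); print(n,k,round(r["p"],2),np.round(r["xy"]),g.sum(),np.round(np.median(P[g],0),3))
E
```

```text
0.0 [0.21095425 0.61407196 0.23025171] [[-0.946, 0.325, -0.001], [0.325, 0.946, -0.002], [0.0, -0.002, -1.0]] 0.08498076567504231
scene [0.85404394 0.66083073 0.78362857]
scene wall_piece 0.81 [259. 183.] 1106 [ 0.511 -0.266  0.011]
scene wall_piece 0.7 [228. 153.] 803 [ 0.529 -0.465  0.01 ]
scene wall_piece 0.6 [313. 155.] 812 [ 0.26 -0.3   0.01]
scene pin_base 0.97 [451. 344.] 4345 [0.379 0.474 0.013]
scene pin_base 0.85 [341. 317.] 3645 [0.556 0.285 0.012]
scene spare_piece 0.55 [293. 227.] 1802 [ 0.515 -0.011  0.01 ]
top [ 0.27591546 -0.01941643  1.61384283]
top wall_piece 0.71 [397. 182.] 1282 [ 0.498 -0.271  0.01 ]
top wall_piece 0.67 [410. 252.] 1373 [ 0.246 -0.317  0.01 ]
top wall_piece 0.64 [455. 177.] 1300 [ 0.516 -0.482  0.01 ]
top pin_base 0.95 [244. 163.] 1751 [0.543 0.278 0.012]
top pin_base 0.56 [188. 213.] 1780 [0.36  0.468 0.013]
top spare_piece 0.57 [324. 179.] 1395 [ 0.5   -0.021  0.01 ]
```

View pics/top0.png

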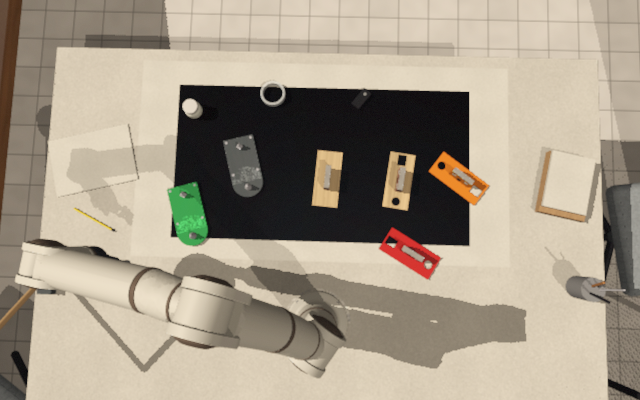

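View pics/scene0.png

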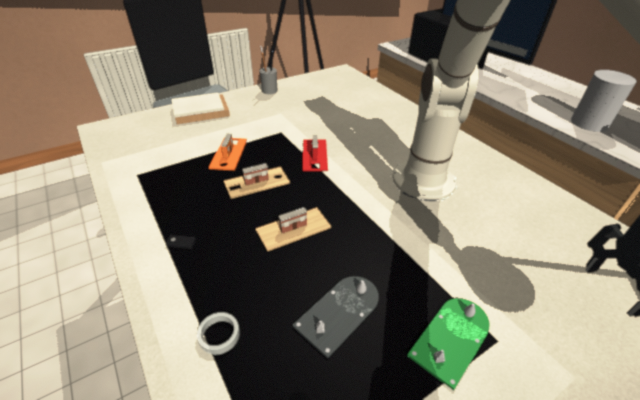

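Candidates for the wall piece in top view:
- plywood with holes (400,181)
- plain plywood (327,179), which is the spare
- orange (458,178)
- red (410,252)

I choose (400,181). The base is the grey steel one at (244,165), not the green one at (188,213). Next is a close crop to check the choice, and rough yaws.

```bash
python3 - <<'E'
from h import *
p=cv2.imread("pics/top0.png"); cv2.imwrite("pics/crop1.png",cv2.resize(p[125:225,215:435],None,fx=3.6,fy=3.6,interpolation=cv2.INTER_CUBIC))
for n,sel in (("top",{"wall":(397,182),"base":(244,163)}),("scene",{"wall":(259,183),"base":(341,317)})):
    viewer.capture(n); d=np.load(n+"0.npy"); P=cloud(n,d)
    for k,nm in (("wall","wall_piece"),("base","pin_base")):
        for r in models.trace(n,nm):
            if np.hypot(*(np.array(r["xy"])-sel[k]))<12:
                Q=P[r["region"]&(d>0)]; Q=Q[(Q[:,2]<.02)&(Q[:,2]>.003)]
                print(n,k,cv2.minAreaRect((Q[:,:2]*1000).astype(np.float32)), Q[:,2].mean())
    # table plane height check
    t=P[(np.abs(P[...,2])<.03)&(d>0)]; print(n,"table z",np.median(t[:,2]))
w,d=viewer.capture("wrist"); m=viewer.camera_model("wrist"); print(m["camera_matrix"],np.round(m["tool_from_camera"],3).tolist())
s=readout.state(); P=cloud("wrist",d,s); print(np.round([P[200,320],P[20,20],P[380,620]],3).tolist())
for k in ("pin_base",):
    for r in models.trace("wrist",k): g=r["region"]&(d>0); print(r["p"],r["xy"],np.median(P[g],0))
E
```

```text
top wall ((501.24884033203125, -276.75732421875), (95.68549346923828, 205.71231079101562), 82.8836669921875) 0.009606591330162211
top base ((538.4481201171875, 278.20135498046875), (218.5503387451172, 110.0089111328125), 15.255561828613281) 0.011907684159735345
top table z 0.002540160179605344
scene base ((540.9794921875, 277.7245178222656), (220.927490234375, 113.85700225830078), 14.848981857299805) 0.011626652458561055
scene table z 0.0026964609581219268
[[333.6946916    0.         319.66000053]
 [  0.         333.6946916  201.98714251]
 [  0.           0.           1.        ]] [[0.001, -0.954, -0.3, 0.077], [1.0, 0.001, -0.001, -0.0], [0.001, -0.3, 0.954, -0.143], [0.0, 0.0, 0.0, 1.0]]
[[0.247, 0.602, 0.002], [-0.029, 0.379, 0.001], [0.223, 0.687, 0.311]]
0.68 [252.6, 316.3] [0.36530552 0.48011814 0.01191473]
```

View pics/crop1.png

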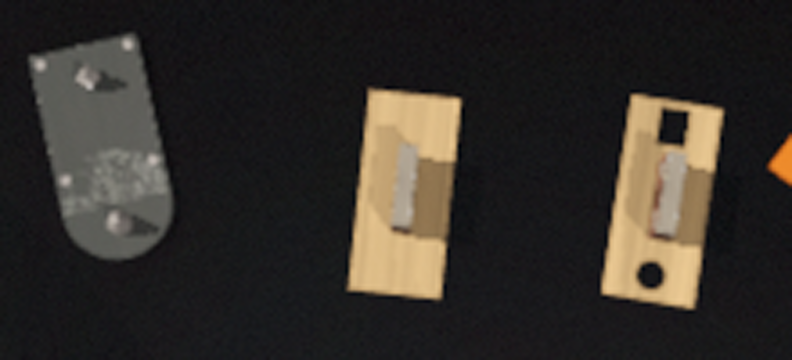

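The crop confirms it. The right plywood plate has the slot at the top and the round hole at the bottom, so its +x points to world +x at about -7°. The spare has no holes. The steel base has its round end low, at yaw about +15°. I'll go over the base first for a wrist view.

Call:
move_arm --pt "-1.6 -0.8 -0.8 0 0 0 1" --pt "-3.4 -1.8 -1.6 0 0 0 1" --pt "-5.1 -2.7 -2.4 0 0 0 1" --pt "-6.8 -3.6 -3.2 0 0 0 1" --pt "-8.5 -4.5 -4 0 0 0 1" --pt "-10.2 -5.4 -4 0 0 0 1" --pt "-11.9 -6.2 -4 0 0 0 1" --pt "-13.6 -7.1 -4 0 0 0 1" --pt "-15 -7.9 -4 0 0 0 1" --pt "-16.4 -8.6 -4 0 0 0 1"

```text
clock: 1.8
ee_pos: [0.5307, 0.2756, 0.3316]
ee_rot: [[-0.945, 0.327, 0.001], [0.327, 0.945, -0.0], [-0.001, -0.0, -1.0]]
force: [-0.5, 0.4, 0.2]
opening: 0.0852
finger_force: 0.0
```

Call:
move_arm --pt "0 0 0 0 0 0 1" --pt "0 0 0 0 0 0 1" --pt "0 0 0 0 0 0 1"

```text
clock: 2.1
ee_pos: [0.5281, 0.2796, 0.3313]
ee_rot: [[-0.946, 0.323, -0.001], [0.323, 0.946, 0.001], [0.001, 0.001, -1.0]]
force: [0.5, -0.1, 0.2]
opening: 0.0853
finger_force: 0.0
```

```bash
cat > look.py <<'E'
from h import *
import sys
nm,zlo,zhi,png=sys.argv[1],float(sys.argv[2]),float(sys.argv[3]),sys.argv[4]
s=readout.state(); w,d=viewer.capture("wrist"); P=cloud("wrist",d,s); cv2.imwrite(png,w); np.save(png+".npy",P)
print(s["clock"],np.round(s["ee_pos"],4),np.round(s["ee_rot"],3).tolist(),np.round(s["force"],2),s["opening"])
for r in models.trace("wrist",nm):
    Q=P[r["region"]&(d>0)]; 
    T=Q[(Q[:,2]>zlo)&(Q[:,2]<zhi)]; print(round(r["p"],2),np.round(r["xy"]),len(T),cv2.minAreaRect((T[:,:2]*1000).astype(np.float32)),np.median(T[:,2]))
    H=Q[Q[:,2]>.022]
    if len(H)>5: print(" high",len(H),cv2.minAreaRect((H[:,:2]*1000).astype(np.float32)),H[:,2].max())
E
python3 look.py pin_base .005 .017 pics/w1.png
```

```text
2.1 [0.5281 0.2796 0.3313] [[-0.946, 0.323, -0.001], [0.323, 0.946, 0.001], [0.001, 0.001, -1.0]] [ 0.52 -0.14  0.17] 0.08533840388907635
0.56 [322. 159.] 10938 ((538.1115112304688, 276.79180908203125), (219.6285400390625, 110.22933197021484), 14.86790943145752) 0.010624257120855268
 high 361 ((537.2579345703125, 276.0163269042969), (170.55908203125, 21.777210235595703), 14.553730964660645) 0.046129499694059994
```

View pics/w1.png

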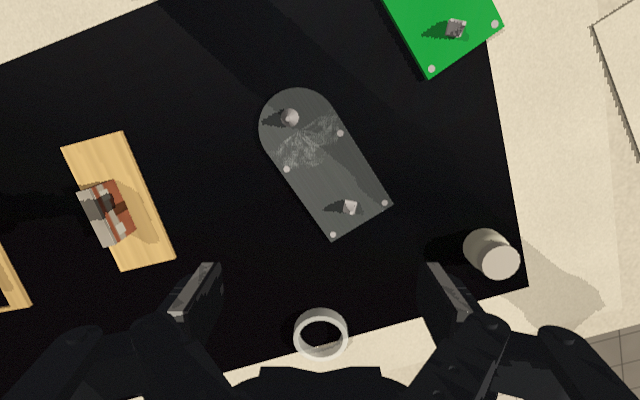

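The base reads (0.538, 0.277) at yaw 14.9°, with the round pin at pixel (290,117) and the diamond at (350,207). Now over to the wall piece.

Call:
move_arm --pt "-0.5 -1.9 0 0 0 0 1" --pt "-1 -3.7 0 0 0 0 1" --pt "-1.6 -5.6 0 0 0 -0.2 1" --pt "-2.1 -7.4 0 0 0 -0.5 1" --pt "-2.7 -9.3 0 0 0 -0.8 1" --pt "-3.2 -11.1 0 0 0 -1 1" --pt "-3.8 -13 0 0 0 -1.3 1" --pt "-4.3 -14.8 0 0 0 -1.6 1" --pt "-4.8 -16.6 0 0 0 -1.8 1" --pt "-5.3 -18.4 0.8 0 0 -2 1"

```text
clock: 3.2
ee_pos: [0.5068, -0.2001, 0.3144]
ee_rot: [[-0.993, 0.118, 0.006], [0.118, 0.993, -0.002], [-0.006, -0.001, -1.0]]
force: [1.3, 1.2, 0.5]
opening: 0.0851
finger_force: 0.0
```

```bash
python3 -c "
from h import *
s=readout.state();R=np.array(s['ee_rot']);print(s['ee_pos'],R.round(3).tolist());print(R.T@(np.array([.50,-.277,.25])-s['ee_pos'])/.025)"
```

```text
[ 0.50681615 -0.20013614  0.31440566] [[-0.993, 0.118, 0.006], [0.118, 0.993, -0.002], [-0.006, -0.001, -1.0]]
[-0.07453046 -3.08265211  2.57989602]
```

Call:
move_arm --pt "-0.1 -1.5 1.3 0 0 0 1" --pt "-0.1 -2.9 2.4 0 0 0 1" --pt "-0.1 -2.9 2.4 0 0 0 1" --pt "-0.1 -2.9 2.4 0 0 0 1" --pt "-0.1 -2.9 2.4 0 0 0 1"

```text
clock: 3.7
ee_pos: [0.5001, -0.2694, 0.2524]
ee_rot: [[-0.993, 0.118, 0.002], [0.118, 0.993, 0.0], [-0.001, 0.001, -1.0]]
force: [1.0, 0.2, 0.3]
opening: 0.0855
finger_force: 0.0
```

```bash
python3 look.py wall_piece .004 .014 pics/w2.png
```

```text
3.7 [ 0.5001 -0.2694  0.2524] [[-0.993, 0.118, 0.002], [0.118, 0.993, 0.0], [-0.001, 0.001, -1.0]] [0.96 0.16 0.26] 0.08553815291124331
0.92 [314. 159.] 10211 ((503.5941162109375, -278.45245361328125), (90.20886993408203, 200.2242889404297), 82.24701690673828) 0.008649490491973583
 high 1420 ((503.35186767578125, -278.09942626953125), (18.279863357543945, 80.11055755615234), 82.04547119140625) 0.06709982290419639
0.69 [309.   4.] 115 ((331.15972900390625, -264.6156921386719), (21.600215911865234, 6.875020503997803), 82.26799774169922) 0.00847033063143346
```

View pics/w2.png

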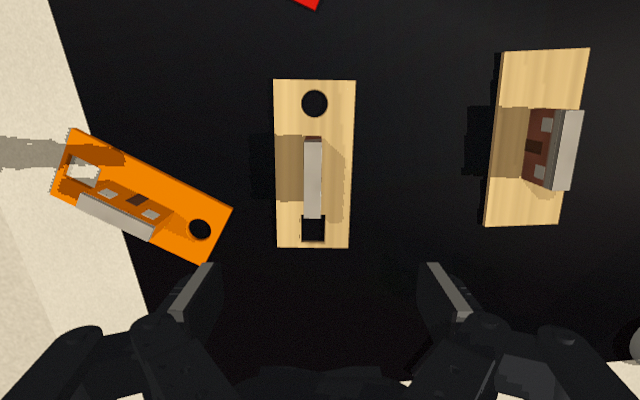

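The wall piece is at pixel (314,160), position (0.5035, -0.278), yaw -7.9°. Its round hole is on the robot side at (314,103), and the orange look-alike is at (145,195). I'll descend above it.

Call:
move_arm --pt "-0.2 -0.3 1.5 0 0 0.2 1" --pt "-0.2 -0.3 3 0 0 0.2 1" --pt "-0.2 -0.3 4.5 0 0 0.2 1" --pt "-0.2 -0.3 5.5 0 0 0.2 1" --pt "-0.2 -0.3 5.5 0 0 0.2 1" --pt "-0.2 -0.3 5.5 0 0 0.2 1"

```text
clock: 4.4
ee_pos: [0.5038, -0.2787, 0.1151]
ee_rot: [[-0.99, 0.14, 0.001], [0.14, 0.99, -0.0], [-0.001, 0.0, -1.0]]
force: [0.9, 0.5, 1.1]
opening: 0.0853
finger_force: 0.0
```

```bash
cat > goal.py <<'E'
from h import *
import sys
g=np.array([float(a) for a in sys.argv[1:4]]); yaw=float(sys.argv[4])
s=readout.state();R=np.array(s['ee_rot']);y=np.degrees(np.arctan2(R[1,0],R[0,0]))
dy=(yaw-y+180)%360-180
print(np.round(s['ee_pos'],4),round(y,2),R[:,2].round(4),np.round(s['force'],1),"opening",round(s['opening'],4)); print("units",(R.T@(g-s['ee_pos'])/.025).round(2),"tz",round(-dy/6,2))
E
python3 goal.py .5035 -.2783 .023 172.1
```

```text
[ 0.5038 -0.2787  0.1151] 171.94 [ 8.e-04 -0.e+00 -1.e+00] [0.9 0.5 1.1] opening 0.0853
units [0.02 0.01 3.68] tz -0.03
```

Call:
move_arm --pt "0 0 1.3 0 0 0 1" --pt "0 0 2.6 0 0 0 1" --pt "0 0 3.6 0 0 0 1" --pt "0 0 3.6 0 0 0 1" --pt "0 0 3.6 0 0 0 -1" --pt "0 0 3.6 0 0 0 -1" --pt "0 0 3.6 0 0 0 -1" --pt "0 0 3.6 0 0 0 -1" --pt "0 0 3.6 0 0 0 -1" --pt "0 0 3.6 0 0 0 -1" --grip_force 60

```text
clock: 5.4
ee_pos: [0.5037, -0.2797, 0.0253]
ee_rot: [[-0.99, 0.142, 0.002], [0.142, 0.99, -0.001], [-0.002, -0.0, -1.0]]
force: [-0.7, 1.2, 6.7]
opening: 0.0174
finger_force: 60.3
```

Call:
move_arm --pt "0 0 0 0 0 0 -1" --pt "0 0 0 0 0 0 -1" --pt "0 0 0 0 0 0 -1"

```text
clock: 5.7
ee_pos: [0.5037, -0.2796, 0.0253]
ee_rot: [[-0.99, 0.142, 0.002], [0.142, 0.99, -0.001], [-0.002, -0.0, -1.0]]
force: [-1.8, 1.1, 6.4]
opening: 0.0176
finger_force: 60.3
```

Call:
move_arm --pt "0 0 -0.4 0 0 0 -1" --pt "0 0 -1.2 0 0 0 -1" --pt "0 0 -2.4 0 0 0 -1" --pt "0 0 -3.6 0 0 0 -1" --pt "0 0 -4.8 0 0 0 -1" --pt "0 0 -6 0 0 0 -1" --pt "0 0 -7 0 0 0 -1" --pt "0 0 -7 0 0 0 -1" --pt "0 0 -7 0 0 0 -1"

```text
clock: 6.6
ee_pos: [0.5025, -0.2793, 0.1992]
ee_rot: [[-0.99, 0.142, 0.0], [0.142, 0.99, -0.0], [-0.0, -0.0, -1.0]]
force: [-1.3, 0.0, -2.8]
opening: 0.0174
finger_force: 59.2
```

```bash
python3 goal.py .538 .277 .20 194.9; python3 look.py wall_piece .10 .22 pics/w3.png
```

```text
[ 0.5025 -0.2793  0.1992] 171.85 [ 3.e-04 -1.e-04 -1.e+00] [-1.3  0.  -2.8] opening 0.0174
units [ 1.75 22.23 -0.04] tz -3.84
6.6 [ 0.5025 -0.2793  0.1992] [[-0.99, 0.142, 0.0], [0.142, 0.99, -0.0], [-0.0, -0.0, -1.0]] [-1.28  0.01 -2.77] 0.017350303408009325
0.79 [121. 217.] 0 ((0.0, 0.0), (0.0, 0.0), 0.0) nan
 high 4099 ((518.03564453125, -490.3795471191406), (81.08187103271484, 20.39859962463379), 53.67435836791992) 0.06741269397994254
0.63 [322. 175.] 36598 ((493.4704895019531, -278.37567138671875), (90.74496459960938, 182.1813507080078), 82.05838775634766) 0.1826666328893836
 high 45208 ((493.4704895019531, -278.37567138671875), (90.74496459960938, 182.1813507080078), 82.05838775634766) 0.27438905805049957
  return _methods._mean(a, axis=axis, dtype=dtype,
  ret = ret.dtype.type(ret / rcount)
```

View pics/w3.png

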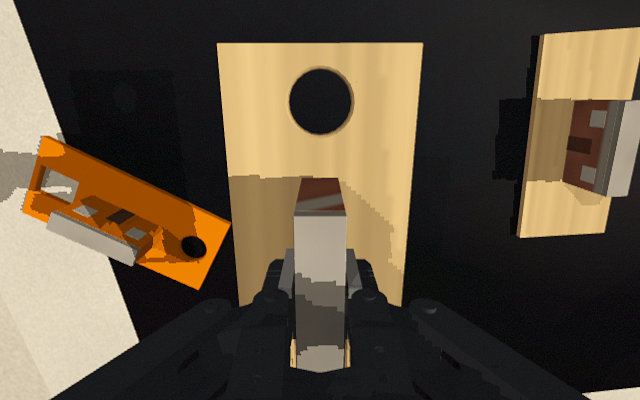

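The piece is held level, with its round hole visible at (322,101). I'll measure its offset in the tool frame.

```bash
python3 - <<'E'
from h import *
s=readout.state();R=np.array(s['ee_rot']);P=np.load("pics/w3.png.npy"); T=(P-np.array(s['ee_pos']))@R
m=(np.abs(T[...,0]-.07)<.06)&(np.abs(T[...,1])<.06)&(np.abs(P[...,2]-.1825)<.006)
m=cv2.morphologyEx(m.astype(np.uint8),cv2.MORPH_OPEN,np.ones((5,5),np.uint8)).astype(bool)
Q=T[m]; A=np.c_[Q[:,:2],np.ones(len(Q))]; c=np.linalg.lstsq(A,Q[:,2],rcond=None)[0]; print("plane slope",c)
print("rect",cv2.minAreaRect((Q[:,:2]*1000).astype(np.float32)),"xmax",np.percentile(Q[:,0],99.8),"y",np.percentile(Q[:,1],[.3,99.7]))
# hole: pixels' rays hit plate-top plane
hole=~m; n,l,st,cen=cv2.connectedComponentsWithStats(hole.astype(np.uint8)); k=l[101,322]; print(st[k])
M=viewer.camera_model("wrist");K=np.array(M["camera_matrix"]);F=np.array(M["tool_from_camera"])
v,u=np.nonzero(l==k); r=np.c_[(u-K[0,2])/K[0,0],(v-K[1,2])/K[1,1],np.ones(len(u))]@F[:3,:3].T
o=F[:3,3]; t=(c[2]-o[2])/r[:,2]; H=o+r*t[:,None]; print("hole tool",H.mean(0),np.ptp(H,axis=0))
E
```

```text
plane slope [0.0026098  0.00194523 0.01482916]
rect ((54.38406753540039, -0.9273719787597656), (90.71735382080078, 88.81800842285156), 89.9391860961914) xmax 0.0986755459549678 y [-0.04578593  0.04379337]
[ 283   64   68   71 3251]
hole tool [ 0.07545294 -0.00075088  0.01482916] [3.03331811e-02 3.05127064e-02 5.55111512e-17]
```

Call:
move_arm --pt "0.1 0.8 0 0 0 -0.1 -1" --pt "0.2 2.4 0 0 0 -0.4 -1" --pt "0.3 4.2 0 0 0 -0.8 -1" --pt "0.5 6.0 0 0 0 -1.2 -1" --pt "0.6 7.8 0 0 0 -1.6 -1" --pt "0.8 9.6 0 0 0 -2 -1" --pt "0.9 11.4 0 0 0 -2.4 -1" --pt "1 13.2 0 0 0 -2.8 -1" --pt "1.2 15 0 0 0 -3.2 -1" --pt "1.3 16.6 0 0 0 -3.6 -1"

```text
clock: 7.7
ee_pos: [0.5274, 0.1394, 0.1978]
ee_rot: [[-0.972, -0.237, -0.003], [-0.237, 0.972, 0.0], [0.003, 0.001, -1.0]]
force: [1.1, 0.1, -2.0]
opening: 0.0169
finger_force: 59.1
```

```bash
python3 goal.py .538 .2777 .12 194.9
```

```text
[0.5274 0.1394 0.1978] -166.31 [-2.9e-03  2.0e-04 -1.0e+00] [ 1.1  0.1 -2. ] opening 0.0169
units [-1.73  5.27  3.11] tz -0.2
```

Call:
move_arm --pt "-0.4 1.4 0 0 0 -0.1 -1" --pt "-0.9 2.8 0 0 0 -0.2 -1" --pt "-1.3 4.1 0.6 0 0 -0.2 -1" --pt "-1.7 5.2 1.4 0 0 -0.2 -1" --pt "-1.7 5.2 2.3 0 0 -0.2 -1" --pt "-1.7 5.2 3 0 0 -0.2 -1" --pt "-1.7 5.2 3 0 0 -0.2 -1" --pt "-1.7 5.2 3 0 0 -0.2 -1"

```text
clock: 8.5
ee_pos: [0.5393, 0.2724, 0.1231]
ee_rot: [[-0.967, -0.253, -0.003], [-0.253, 0.967, -0.001], [0.003, -0.0, -1.0]]
force: [-0.3, -0.4, -1.6]
opening: 0.0173
finger_force: 59.1
```

```bash
python3 goal.py .538 .2777 .06 194.9
```

```text
[0.5393 0.2724 0.1231] -165.32 [-2.5e-03 -9.0e-04 -1.0e+00] [-0.3 -0.4 -1.6] opening 0.0173
units [-0.01  0.22  2.53] tz -0.04
```

Call:
move_arm --pt "0 0.2 0.5 0 0 0 -1" --pt "0 0.2 1.2 0 0 0 -1" --pt "0 0.2 1.9 0 0 0 -1" --pt "0 0.2 1.9 0 0 0 -1" --pt "0 0.2 1.9 0 0 0 -1"

```text
clock: 9.0
ee_pos: [0.5393, 0.2775, 0.0769]
ee_rot: [[-0.968, -0.253, -0.0], [-0.253, 0.968, 0.0], [-0.0, 0.0, -1.0]]
force: [0.6, -0.4, -1.5]
opening: 0.0175
finger_force: 59.1
```

```bash
python3 goal.py .538 .2777 .06 194.9;  python3 - <<'E'
from h import *
w,d=viewer.capture("wrist"); cv2.imwrite("pics/w4.png",w)
p,d=viewer.capture("top"); cv2.imwrite("pics/t4.png",cv2.resize(p[120:220,190:300],None,fx=5,fy=5))
E
```

```text
[0.5393 0.2775 0.0769] -165.35 [-0.e+00  3.e-04 -1.e+00] [ 0.6 -0.4 -1.5] opening 0.0175
units [0.05 0.02 0.67] tz -0.04
```

View pics/w4.png

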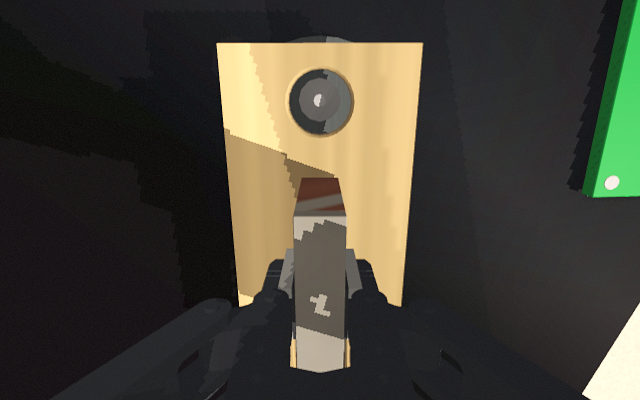

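The round pin sits centred in the round hole at (318,100). I'll lower in stages and watch the force.

Call:
move_arm --pt "0 0 0.3 0 0 0 -1" --pt "0 0 0.6 0 0 0 -1" --pt "0 0 0.9 0 0 0 -1" --pt "0 0 1 0 0 0 -1" --pt "0 0 1 0 0 0 -1" --pt "0 0 1 0 0 0 -1"

```text
clock: 9.7
ee_pos: [0.5393, 0.2772, 0.0515]
ee_rot: [[-0.967, -0.253, -0.0], [-0.253, 0.967, -0.0], [0.0, 0.0, -1.0]]
force: [0.8, 0.3, -1.1]
opening: 0.0171
finger_force: 59.1
```

```bash
python3 goal.py .538 .2777 .0330 194.9
```

```text
[0.5393 0.2772 0.0515] -165.35 [-2.e-04 -0.e+00 -1.e+00] [ 0.8  0.3 -1.1] opening 0.0171
units [0.04 0.03 0.74] tz -0.04
```

No contact force, so I'll continue down.

Call:
move_arm --pt "0 0 0.2 0 0 0 -1" --pt "0 0 0.4 0 0 0 -1" --pt "0 0 0.55 0 0 0 -1" --pt "0 0 0.65 0 0 0 -1" --pt "0 0 0.72 0 0 0 -1" --pt "0 0 0.72 0 0 0 -1"

```text
clock: 10.3
ee_pos: [0.539, 0.277, 0.0353]
ee_rot: [[-0.967, -0.253, -0.0], [-0.253, 0.967, -0.001], [0.001, -0.001, -1.0]]
force: [-6.2, -4.1, 13.7]
opening: 0.0176
finger_force: 61.4
```

TCP z is exactly 10 mm above its value at the table grasp, so the piece is seated. I'll ease off and release.

Call:
move_arm --pt "0 0 -0.05 0 0 0 -1" --pt "0 0 -0.05 0 0 0 -0.4" --pt "0 0 -0.05 0 0 0 0.2" --pt "0 0 -0.05 0 0 0 1" --pt "0 0 -0.05 0 0 0 1" --pt "0 0 -0.05 0 0 0 1" --pt "0 0 -0.05 0 0 0 1" --pt "0 0 -0.05 0 0 0 1" --grip_force 20

```text
clock: 11.1
ee_pos: [0.5393, 0.2772, 0.0348]
ee_rot: [[-0.968, -0.253, -0.0], [-0.253, 0.968, 0.0], [0.0, 0.0, -1.0]]
force: [-0.3, -0.5, 0.3]
opening: 0.0853
finger_force: 0.0
```

Call:
move_arm --pt "0 0 -0.8 0 0 0 1" --pt "0 0 -2 0 0 0 1" --pt "0 0 -3.5 0 0 0 1" --pt "0 0 -5 0 0 0 1" --pt "0 0 -6.5 0 0 0 1" --pt "0 0 -8 0 0 0 1" --pt "0 0 -8 0 0 0 1" --pt "0 0 -8 0 0 0 1"

```text
clock: 11.9
ee_pos: [0.5398, 0.2774, 0.2361]
ee_rot: [[-0.968, -0.253, 0.002], [-0.253, 0.968, 0.001], [-0.002, 0.0, -1.0]]
force: [0.7, -1.0, -1.1]
opening: 0.0851
finger_force: 0.0
```

```bash
python3 look.py wall_piece .012 .026 pics/w5.png; python3 - <<'E'
from h import *
p,d=viewer.capture("top");P=cloud("top",d)
for r in models.trace("top","spare_piece"):
    g=r["region"]&(d>0); print(r["p"],r["xy"],np.median(P[g],0))
E
```

```text
11.9 [0.5398 0.2774 0.2361] [[-0.968, -0.253, 0.002], [-0.253, 0.968, 0.001], [-0.002, 0.0, -1.0]] [ 0.66 -0.97 -1.14] 0.08514348943970788
0.58 [320. 162.] 11744 ((540.016357421875, 276.3641052246094), (204.4803924560547, 90.99481201171875), 14.784442901611328) 0.01861488590150817
 high 1690 ((538.7976684570312, 276.5977783203125), (79.92008972167969, 17.842430114746094), 14.594398498535156) 0.07678169423470163
0.67 [327.6, 179.9] [ 0.50149915 -0.02235496  0.01021015]
0.2 [254.5, 153.1] [0.57520074 0.23677574 0.01120338]
```

View pics/w5.png

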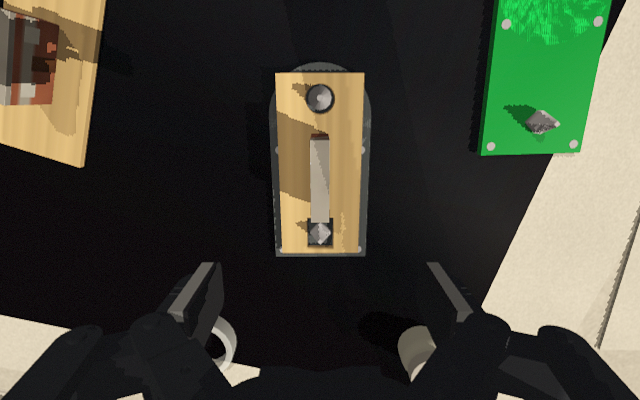

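The piece lies flat on the base: plate top at 18.6 mm, round pin through the round hole at (320,97), diamond through the slot at (320,234). The spare has not moved. I'll hand it in.

```bash
python3 -c "
from plant import arm
print(arm.finish_job())"
```

```text
the job is handed in; nothing more can be done
None
```

The wall piece is seated flat and fully home on the steel pin base, with both pins through its plate and the round hole over the round pin; the spare wall has not moved, and I handed the job in about 12 s into the 42 s limit (no verdict was returned).

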